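# Hold the check plate in the reader's slot

### The arm

A 6-joint arm with a two-finger parallel gripper is mounted at the origin on a cart in front of the work surface, level with it; the furniture and walls round the work are solid. World frame = base frame: x ahead of the robot, y to its left, z up, the work surface at z = 0. Lengths are in m, angles in rad, forces in N, time in s.
With the tool pointing down it reaches from about 0.35 to 0.85 m from the base axis. Payload 8.1 kg.
Tool frame: the origin (TCP) lies midway between the tips of the shut fingers; the grasp point (between the pads) lies 19 mm behind it; z points along the fingers, y is the line along which they close (so a half turn about z gives the same grasp; the last joint's range is limited). The gripper opens to 85 mm and grips with 20 to 120 N. Pads are 22 mm wide; open, the fingers measure 114 mm over their backs; the gripper's body (76 mm by 85 mm) begins 54 mm behind the grasp point. The pads swing forward as they close: fully open they stand 13 mm farther back than shut.
Start: joints at [-1.383, 0.13, 1.488, -0, 1.523, -0.085], TCP at [0.162, -0.578, 0.231] pointing down, gripper open.
Joint ranges: [-2.96, 2.96], [-0.89, 2.26], [0.02, 2.5], [-1.34, 4.48], [0, 2.73], [-2.66, 2.66]. Speed limits (rad/s): [2.39, 2.39, 2.79, 3.14, 3.14, 3.14].

### API

Orientations are given as a unit quaternion [w, x, y, z].
In Python, from bench import manip gives the robot as it stands.
- The arm moves only by the shell command python3 -m pendant 'ROWS'. ROWS is JSON, a list that holds one entry, the list of rows, each a list of 7 numbers: the shift along the tool's x, y, z as a fraction of full scale, then the turn, a rotation vector about the tool's x, y, z as a fraction of full scale, then the opening, from -1 (shut) to 1 (fully open). In form: [[[dx, dy, dz, wx, wy, wz, hand], ...]]. A call has 1 to 12 rows; each row is the pose to reach, as a shift and turn from the pose commanded when the call began, along the tool's axes at that moment, turning the shorter way round; what a row does not reach only later rows make up. Full scale, the value 1, is 0.3 m for a shift and 180 degrees for a turn. A row lasts 1/12 s, in which the tool goes at most 41.7 mm and 7.16 degrees, less where a joint would pass 70% of its speed; a pose out of reach is approached as far as the arm can. A call with a number of a shift or a turn outside -1 to 1 is refused whole. A call with a gripper value outside its range is refused whole. The fingers move at their own pace and stop on an object; the grip force is fixed at half the most. Time passes only in rows, so rows that repeat a pose let the fingers close. It gives the time, the measured TCP pose, the force, the opening and the grip force at its end, in the units of the state.
- manip.sense(): the state, without advancing time (a new reading comes with each control period).
- manip.camera(name): name is "scene" or "top" or "wrist"; returns a dict with "pixels" (400x640x3 uint8, red, green, blue), "fov_y" (degrees; the focal length in pixels is half the picture's height over the tangent of half this angle, whatever the lens; pixels are square), "cx", "cy" (the principal point, pixels), "R" (3x3) and "t" (3): a world point X has camera coordinates R X + t; the wrist camera has in their place "tool_from_camera" (4x4, takes a point from camera to tool coordinates, whose origin is the TCP and whose axes are the flange's). Camera axes: x right, y down, z forward; pixel columns grow to the right and rows downward; lengths in m; the calibration is good to about 2 mm. A picture is of the moment at which its call begins: read the wrist's pose just before it. There is no depth.
- manip.sign_off(): hands the job in; it is judged then, once.
Trained networks look in a picture, given as the dict that the camera call returned (one of the last four; its "shot" number tells which), for a name from the list of things; names that differ only in an ending like _2 or _b are one class to them, and where a whole thing is asked for, a point or a joint stands for the part that bears it (a point fixed in the world has none). Each returns a list of dicts, best first, with "p" (0 to 1); they miss things now and then, are a little off and sometimes report something else, mostly with a low value. They report only what shows in the picture. A call takes as long as a camera call.
- manip.recognise(picture, name): "rect" ([centre column, centre row, width, height] in pixels, round what is visible of it).
- manip.pinpoint(picture, name): "position" ([column, row] in pixels: a listed point, or the origin of a listed thing).
The state is a dict: "t": time; "qpos": joint angles; "qd": joint speeds; "joint_torque": joint torques, N m; "tcp_pos": TCP position; "eef_rot": TCP orientation; "contact_force": force on the tool from outside, world axes, zero at the start; "wrist_torque": the same for the moment, N m; "gripper_width": opening from 0.0 (shut) to 1.0 (fully open); "grasp_force": force on a finger pad.
Only numpy, scipy, OpenCV 4.12 (cv2) and the standard library are available. Lean on these libraries where they do the work, as an engineer would, in place of code of your own. Each camera call takes 0.05 s, during which the arm holds its last target. There are 200 camera calls.

### The job

Slide the reader's check plate out through the open end of its storage dock (the lips over its collar keep it from being lifted out), then lower its blade through the narrow slot in the top of the reader until only about 1 cm of the blade still shows between the collar and the reader's top. Finish while holding it there: the program ends with the plate still gripped, upright and still, its collar clear of the reader. Leave the other things on the worktop where they stand.

Things in the scene. Friction and masses are not known exactly. Their poses are not given: they have to be found in the camera images.
- check_plate: loose plate, 60 g, upright in the dock. Origin: centre of the blade's lower edge; z up, x along the blade's width. Upwards: steel blade 40 mm (x) by 8 mm (y), z 0-50 mm; black collar 44 x 30 mm, z 50-56 mm; black grip tab 26 mm (x) by 12 mm (y), z 56-112 mm. Looks the same after half a turn about z.
- plate_grip (a point): middle of the plate's grip tab, 94 mm above the plate's origin, where to grip it from above across its 12 mm thickness (along the plate's y)
- dock: fixed aluminium dock on a grey foot 90 x 76 mm, 77 mm tall, left or right of the reader. Origin: centre of its underside. The plate (x axis along the dock's x) stands between two rails, x -26 to +30 mm; its collar rests on them at z = 62 mm, its origin at x 0 to -8 mm, z = 12 mm. A wall closes the +x end; the -x end, on the robot's side, is open.
- dock_mouth (a point): middle of the dock's open end, at the top of the lips (77 mm above the worktop, 26 mm from the dock's origin towards -x). The two lips over the collar leave an 18 mm gap for the tab; the plate has 3 mm of play upwards and to each side. The plate is free to be lifted once its origin is more than 50 mm from the dock's origin towards -x.
- reader: fixed grey reader box, 110 mm (x) by 100 mm (y), 75 mm tall, hollow, dark display on its -x face. Origin: centre of its underside.
- reader_slot (a point): centre of the slot in the reader's flat top, at the height of the top face (75 mm above the worktop). The slot is straight through, 42 mm along the reader's x by 10 mm along its y (the blade has 2 mm of clearance in all, 1 mm each side), with a 4 mm wide, 4 mm deep bevel at 45 degrees round its mouth; the hollow below is 66 mm deep from the top face. z up.
- lab_timer: bystander: wind-up timer, 64 x 64 x 43 mm, origin centre of its underside
- tape_roll: bystander: roll of tape lying flat, 104 mm across, 25 mm high, origin centre of its underside
- dropper_bottle: bystander: small dropper bottle, 33 mm across, 102 mm tall, origin centre of its underside
- ointment_pot: bystander: round pot, 63 mm across, 34 mm tall, origin centre of its underside

How it is judged:
By the outcome, as a careful person would: the job done as asked, in the order asked, and still so for the second after the job is handed in, while the arm keeps its last pose, push and grip.
It also fails if it takes over 48 s, if anything falls off the work surface, if the arm or the gripper's body presses on something with over 40 N, if the wrist force passes 120 N, or if a joint passes its speed limit or range.

## Working session

There is one attempt and no reset: what is moved stays moved. The work goes in short steps, Python scripts to look and compute and a shell command to move; the robot and the scene stay as the last step left them, time stands still between calls to the robot, and variables do not carry over. Pictures are saved under pics/ and viewed, at most 10 in all, crops included, and the job is handed in when it is done.

```bash
mkdir -p pics; cat > h.py <<'E'
import numpy as np, cv2
from bench import manip
from scipy.spatial.transform import Rotation as Ro
def K(c):
    f=200/np.tan(np.radians(c["fov_y"])/2); return f
def world_cam(c,st=None):
    if "R" in c: return np.array(c["R"]),np.array(c["t"])
    q=st["eef_rot"]; Rt=Ro.from_quat([q[1],q[2],q[3],q[0]]).as_matrix()
    M=np.array(c["tool_from_camera"]); Rw=Rt@M[:3,:3]; p=Rt@M[:3,3]+np.array(st["tcp_pos"])
    return Rw.T,-Rw.T@p
def ray(c,uv,z,st=None):
    R,t=world_cam(c,st); f=K(c)
    d=R.T@np.array([(uv[0]-c["cx"])/f,(uv[1]-c["cy"])/f,1]); o=-R.T@t
    return o+d*(z-o[2])/d[2]
def proj(c,X,st=None):
    R,t=world_cam(c,st); p=R@np.array(X)+t; return p[:2]/p[2]*K(c)+[c["cx"],c["cy"]]
E
python3 - <<'E'
from h import *
s=manip.sense(); print(s)
Z={"plate_grip":.106,"dock":0,"dock_mouth":.077,"reader":0,"reader_slot":.075,"check_plate":.012,"lab_timer":0,"tape_roll":0,"dropper_bottle":0,"ointment_pot":0}
for n in ["scene","top","wrist"]:
    s=manip.sense();c=manip.camera(n); cv2.imwrite(f"pics/{n}0.png",c["pixels"][:,:,::-1])
    for k,z in Z.items():
        for d in manip.pinpoint(c,k)[:2]: print(n,k,round(d["p"],2),np.round(d["position"],1),ray(c,d["position"],z,s).round(4))
E
```

```text
{'t': 0.0, 'qpos': array([-1.38340328e+00,  1.31173866e-01,  1.48925999e+00,  4.02609806e-05,
        1.52300541e+00, -8.54164915e-02]), 'qd': array([-0.00056744,  0.00144227,  0.0015859 , -0.00020417, -0.00055109,
        0.00180196]), 'joint_torque': array([ 1.69325140e-03, -5.69399786e+01, -5.00549161e+01, -1.52572943e-04,
        1.49375416e-02,  3.45330454e-05]), 'tcp_pos': array([ 0.16158763, -0.57726848,  0.23024744]), 'eef_rot': array([-9.23132256e-04,  9.90710996e-01,  1.35981135e-01, -2.69769806e-05]), 'contact_force': array([0.07607939, 0.91813616, 1.27468847]), 'wrist_torque': array([-0.02402999, -0.03805391, -0.00896833]), 'grasp_force': 0.0, 'gripper_width': 0.9973265042718084}
scene plate_grip 0.7 [316.3 221.7] [0.5082 0.248  0.106 ]
scene dock 0.89 [320.7 256.6] [0.5142 0.2345 0.    ]
scene dock 0.39 [316. 220.] [0.6211 0.1778 0.    ]
scene dock_mouth 0.78 [319.6 240. ] [0.488  0.2538 0.077 ]
scene reader 0.84 [390.1 214.1] [0.5413 0.0172 0.    ]
scene reader 0.6 [317.5 253.6] [0.5254 0.2353 0.    ]
scene check_plate 0.69 [315.  258.6] [0.5058 0.2539 0.012 ]
scene lab
[... 331 characters left out ...]
0.    ]
top dock 0.32 [388.3 225.6] [ 0.5541 -0.0064  0.    ]
top dock_mouth 0.71 [295.  246.1] [0.4962 0.2461 0.077 ]
top dock_mouth 0.69 [380.  225.8] [0.5511 0.0262 0.077 ]
top reader_slot 0.77 [384.9 226.7] [0.549  0.0132 0.075 ]
top reader_slot 0.47 [384.3 224.6] [0.5544 0.0147 0.075 ]
top check_plate 0.53 [348.1 173.4] [0.6971 0.1062 0.012 ]
top check_plate 0.43 [296.2 241.2] [0.5083 0.2472 0.012 ]
top lab_timer 0.84 [371.4 171.4] [0.7052 0.0404 0.    ]
top tape_roll 0.74 [318.8 169.2] [0.7099 0.1878 0.    ]
top dropper_bottle 0.65 [348.6 173.7] [0.698  0.1042 0.    ]
top dropper_bottle 0.57 [297.9 239.8] [0.5121 0.2434 0.    ]
top ointment_pot 0.87 [239.7 230.4] [0.5362 0.4053 0.    ]
```

```bash
python3 - <<'E'
import cv2
c=cv2.imread("pics/top0.png")[130:310,210:450]; cv2.imwrite("pics/topc.png",cv2.resize(c,None,fx=3.3,fy=3.3,interpolation=cv2.INTER_CUBIC))
E
```

```text
(no output)
```

View pics/topc.png

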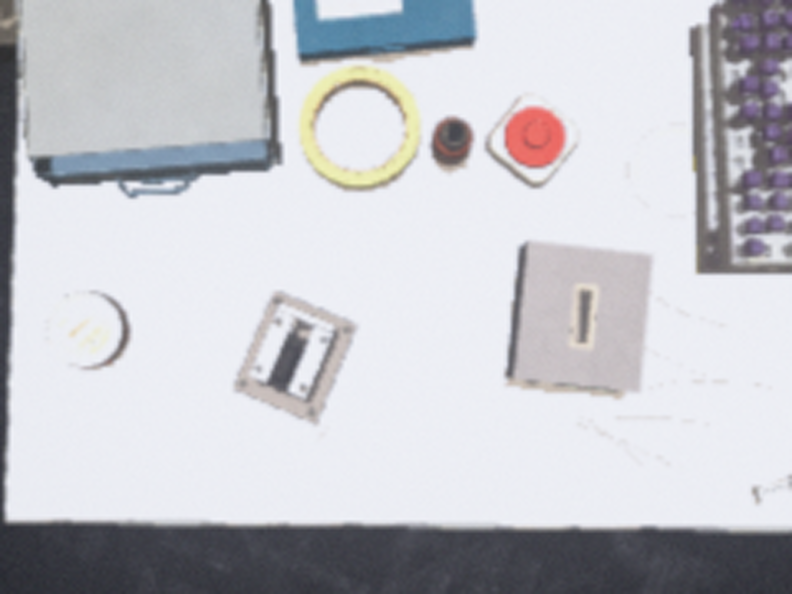

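View pics/scene0.png

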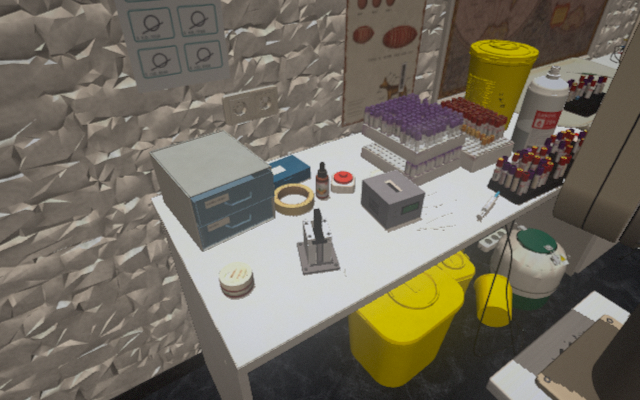

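The top view shows the dock at full-image (300,237), its open end to the lower left (yaw about -25°). The slot is at (387,226), nearly along x. The scene view agrees, with the tab at (318,222). Next I work out the travel needed to look with the wrist camera.

```bash
cat >> h.py <<'E'
def rows(pos,yaw,hand=None):
    """tool-down target -> shift/turn fractions from current (measured) pose"""
    s=manip.sense(); q=s["eef_rot"]; R=Ro.from_quat([q[1],q[2],q[3],q[0]])
    T=Ro.from_euler('z',yaw,degrees=True)*Ro.from_euler('x',180,degrees=True)
    d=R.inv().apply(np.array(pos)-s["tcp_pos"])/.3; w=(R.inv()*T).as_rotvec()/np.pi
    print("shift",d.round(4),"turn",w.round(4),"rows",np.linalg.norm(d)*.3/.0417,np.linalg.norm(w)*180/7.16); return d,w
E
python3 - <<'E'
from h import *
c=manip.camera("wrist"); print(np.round(c["tool_from_camera"],3),c["fov_y"])
rows([.42,-.3,.3],86)
E
```

```text
[[ 0.001 -0.947 -0.32   0.081]
 [ 1.     0.001  0.001  0.   ]
 [-0.001 -0.32   0.947 -0.142]
 [ 0.     0.     0.     1.   ]] 71.14154288382964
shift [ 1.0787 -0.6598 -0.229 ] turn [ 0.      0.     -0.3909] rows 9.245089145575443 9.828172948278148
```

```bash
python3 -m pendant '[[[0.1,-0.06,-0.02,0,0,-0.035,1],[0.2,-0.12,-0.05,0,0,-0.07,1],[0.3,-0.18,-0.08,0,0,-0.105,1],[0.4,-0.25,-0.1,0,0,-0.14,1],[0.5,-0.31,-0.13,0,0,-0.175,1],[0.6,-0.38,-0.16,0,0,-0.21,1],[0.7,-0.44,-0.19,0,0,-0.245,1],[0.8,-0.51,-0.21,0,0,-0.28,1],[0.88,-0.57,-0.23,0,0,-0.315,1],[0.96,-0.62,-0.23,0,0,-0.35,1],[0.98,-0.66,-0.23,0,0,-0.39,1],[0.98,-0.66,-0.23,0,0,-0.39,1]]]'
python3 -c "
from h import *
rows([.47,0.0,.3],130);rows([.44,.26,.3],155)"
```

```text
t: 2.7
tcp_pos: [0.3928, -0.3055, 0.3007]
eef_rot: [0.0, 0.729, 0.685, 0.0]
contact_force: [-0.7, -0.1, 0.2]
gripper_width: 1.001
grasp_force: 0.0
shift [1.0325 0.1932 0.003 ] turn [ 0.0003 -0.     -0.2421] rows 7.556692084345031 6.087258232838067
shift [1.8912 0.0392 0.0032] turn [ 3.00e-04  0.00e+00 -3.81e-01] rows 13.608564476020726 9.57887658592555
```

```bash
python3 -m pendant '[[[0.12,0.02,0,0,0,-0.035,1],[0.25,0.05,0,0,0,-0.07,1],[0.38,0.07,0,0,0,-0.105,1],[0.51,0.1,0,0,0,-0.14,1],[0.64,0.12,0,0,0,-0.17,1],[0.77,0.14,0,0,0,-0.2,1],[0.9,0.17,0,0,0,-0.23,1],[0.98,0.19,0,0,0,-0.24,1],[0.98,0.19,0,0,0,-0.24,1],[0.98,0.19,0,0,0,-0.24,1]]]'
cat > see.py <<'E'
import sys
from h import *
n=sys.argv[1]
s=manip.sense();c=manip.camera("wrist"); cv2.imwrite(f"pics/{n}.png",c["pixels"][:,:,::-1])
np.savez(f"{n}.npz",pos=s["tcp_pos"],rot=s["eef_rot"],M=c["tool_from_camera"],f=K(c),cx=c["cx"],cy=c["cy"],fov=c["fov_y"])
for k,z in {"plate_grip":.106,"dock":0,"dock_mouth":.077,"reader":0,"reader_slot":.075}.items():
    for d in manip.pinpoint(c,k)[:2]: print(k,round(d["p"],2),np.round(d["position"],1),ray(c,d["position"],z,s).round(4))
rows([.44,.26,.3],155)
E
python3 see.py w1
```

```text
t: 3.53
tcp_pos: [0.4699, -0.0183, 0.3002]
eef_rot: [-0.0, 0.431, 0.903, -0.0]
contact_force: [-0.8, -0.4, -0.9]
gripper_width: 1.0
grasp_force: 0.0
plate_grip 0.91 [510.5  15.9] [0.5143 0.2393 0.106 ]
dock 0.59 [466.5  40.6] [0.521  0.2429 0.    ]
dock_mouth 0.78 [488.4   3.3] [0.4939 0.2483 0.077 ]
dock_mouth 0.41 [375.7 197.9] [0.5513 0.0022 0.077 ]
reader 0.85 [372.4 181.9] [0.5568 0.0099 0.    ]
reader_slot 0.76 [380.2 197.2] [0.5562 0.0066 0.075 ]
shift [0.7885 0.5091 0.0008] turn [-1.000e-04  1.000e-04 -1.451e-01] rows 6.752554620208903 3.6485654538693493
```

View pics/w1.png

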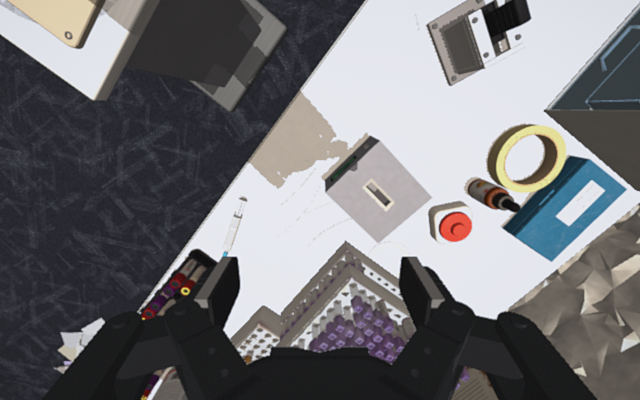

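The slot shows at (379,195), with a cream bevel, and the dock at the top right (485,30). Next move is above the dock.

```bash
python3 -m pendant '[[[0.1,0.06,0.02,0,0,-0.03,1],[0.21,0.13,0.04,0,0,-0.06,1],[0.32,0.2,0.06,0,0,-0.09,1],[0.43,0.27,0.08,0,0,-0.12,1],[0.54,0.34,0.1,0,0,-0.14,1],[0.65,0.41,0.12,0,0,-0.145,1],[0.73,0.48,0.14,0,0,-0.145,1],[0.75,0.56,0.16,0,0,-0.145,1],[0.75,0.56,0.16,0,0,-0.145,1],[0.75,0.56,0.16,0,0,-0.145,1]]]'
python3 see.py w2
```

```text
t: 4.67
tcp_pos: [0.4584, 0.2618, 0.2513]
eef_rot: [-0.001, 0.215, 0.977, -0.001]
contact_force: [0.2, 0.1, 0.2]
gripper_width: 0.999
grasp_force: 0.0
plate_grip 0.78 [322.7 240.4] [0.5141 0.2389 0.106 ]
dock 0.81 [325.6 209.1] [0.5171 0.2434 0.    ]
dock_mouth 0.87 [322.4 211.5] [0.492  0.2489 0.077 ]
reader 0.84 [204.3 286.2] [0.5568 0.0051 0.    ]
reader 0.37 [323.  240.2] [0.5623 0.2185 0.    ]
reader_slot 0.69 [181.  317.5] [0.5539 0.0032 0.075 ]
shift [ 0.0556 -0.0289 -0.1566] turn [0.0003 0.0003 0.0002] rows 1.213641087448435 0.010955461030529988
```

View pics/w2.png

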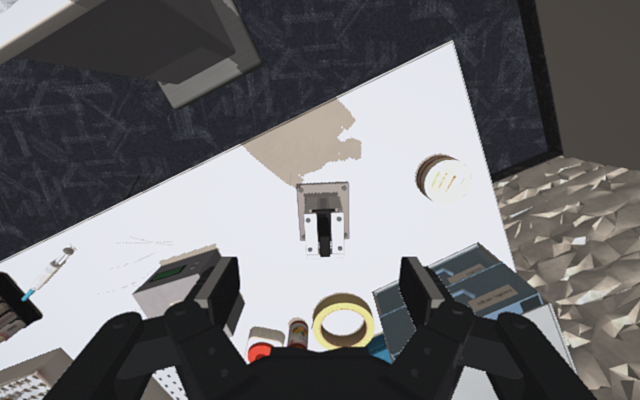

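```bash
cat >> h.py <<'E'
def ortho(n,center,yaw,z,half=.06,sc=5000):
    """ortho image at plane z: right = local x, up = local y"""
    d=np.load(n+".npz"); c=dict(fov_y=float(d["fov"]),cx=float(d["cx"]),cy=float(d["cy"]),tool_from_camera=d["M"]); st=dict(tcp_pos=d["pos"],eef_rot=d["rot"])
    y=np.radians(yaw); ex=np.array([np.cos(y),np.sin(y)]);ey=np.array([-ex[1],ex[0]])
    L=[(-half,-half),(half,-half),(half,half),(-half,half)]
    src=np.float32([proj(c,list(np.array(center)+a*ex+b*ey)+[z],st) for a,b in L])
    N=int(2*half*sc); dst=np.float32([(0,N),(N,N),(N,0),(0,0)])
    return cv2.warpPerspective(cv2.imread(f"pics/{n}.png"),cv2.getPerspectiveTransform(src,dst),(N,N),flags=cv2.INTER_CUBIC)
E
python3 - <<'E'
from h import *
a=ortho("w2",[.5165,.243],-25,.077,.05,4000);b=ortho("w1",[.555,.006],-6,.075,.07,400/.14)
o=np.hstack([a,b])
for k in range(0,400,50): cv2.line(o,(0,k),(799,k),(0,0,255),1)
for k in range(0,800,50): cv2.line(o,(k,0),(k,399),(0,0,255),1)
cv2.imwrite("pics/o1.png",o)
E
```

```text
(no output)
```

View pics/o1.png

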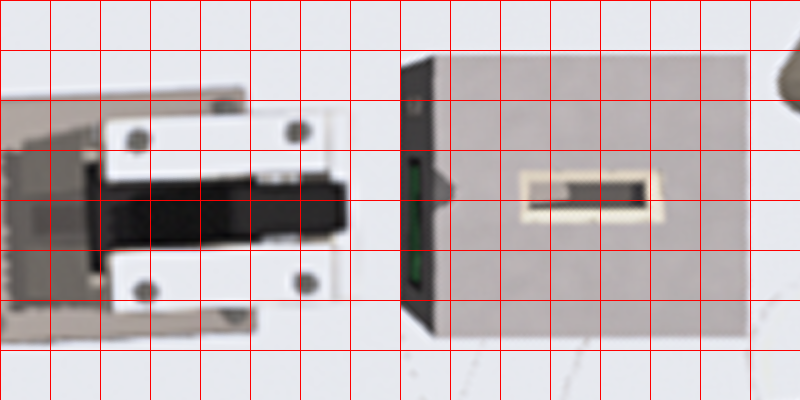

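Lips and screws in the ortho view put the dock yaw at about -22°, with the mouth at (.494,.249). The slot is near (.552,.007) at about -6°.

```bash
python3 -c "
from h import *
rows([.5144,.24,.16],158);rows([.5144,.24,.087],158)"
```

```text
shift [-0.197   0.015   0.3103] turn [ 0.0003  0.0003 -0.0165] rows 2.646288785952535 0.41402553561414324
shift [-0.1968  0.0147  0.5536] turn [ 0.0003  0.0003 -0.0165] rows 4.228287526357864 0.41402553561414324
```

```bash
python3 -m pendant '[[[-0.1,0.008,0.05,0,0,-0.0165,1],[-0.197,0.015,0.1,0,0,-0.0165,1],[-0.197,0.015,0.2,0,0,-0.0165,1],[-0.197,0.015,0.28,0,0,-0.0165,1],[-0.197,0.015,0.34,0,0,-0.0165,1],[-0.197,0.015,0.4,0,0,-0.0165,1],[-0.197,0.015,0.45,0,0,-0.0165,1],[-0.197,0.015,0.5,0,0,-0.0165,1],[-0.197,0.015,0.54,0,0,-0.0165,1],[-0.197,0.015,0.5536,0,0,-0.0165,1],[-0.197,0.015,0.5536,0,0,-0.0165,1],[-0.197,0.015,0.5536,0,0,-0.0165,1]]]'
python3 see.py w3
```

```text
t: 5.97
tcp_pos: [0.5144, 0.2409, 0.0869]
eef_rot: [0.0, 0.19, 0.982, 0.0]
contact_force: [0.4, -0.6, 0.3]
gripper_width: 0.999
grasp_force: 0.0
plate_grip 0.82 [320.9 278.7] [0.5144 0.2407 0.106 ]
dock 0.88 [320.7 211.1] [0.5172 0.24   0.    ]
dock_mouth 0.62 [320.4 217.3] [0.4937 0.2488 0.077 ]
reader_slot 0.66 [ 52.9 394. ] [0.5528 0.0068 0.075 ]
reader_slot 0.31 [121.1 321.3] [0.5147 0.0944 0.075 ]
shift [ 0.2532 -0.0338 -0.7101] turn [0.0003 0.0003 0.0172] rows 5.429165457322961 0.4332109022873556
```

View pics/w3.png

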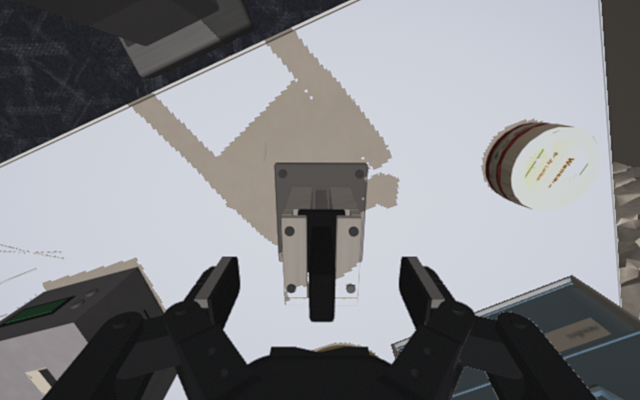

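The tab (320,265) sits centred between the fingers and square to them, and the dock is symmetric about it. Close the fingers.

```bash
python3 -m pendant '[[[0,0,0,0,0,0,-1],[0,0,0,0,0,0,-1],[0,0,0,0,0,0,-1],[0,0,0,0,0,0,-1],[0,0,0,0,0,0,-1],[0,0,0,0,0,0,-1],[0,0,0,0,0,0,-1],[0,0,0,0,0,0,-1],[0,0,0,0,0,0,-1],[0,0,0,0,0,0,-1],[0,0,0,0,0,0,-1],[0,0,0,0,0,0,-1]]]'
```

```text
t: 7.27
tcp_pos: [0.514, 0.241, 0.0862]
eef_rot: [-0.0, 0.19, 0.982, 0.0]
contact_force: [0.3, -0.4, -0.3]
gripper_width: 0.137
grasp_force: 59.2
```

```bash
python3 -m pendant '[[[0,0,-0.005,0,0,0,-1],[0,0,-0.005,0,0,0,-1],[0.02,0,-0.005,0,0,0,-1],[0.04,0,-0.005,0,0,0,-1],[0.06,0,-0.005,0,0,0,-1],[0.08,0,-0.005,0,0,0,-1],[0.1,0,-0.005,0,0,0,-1],[0.12,0,-0.005,0,0,0,-1],[0.15,0,-0.005,0,0,0,-1],[0.18,0,-0.005,0,0,0,-1],[0.2,0,-0.005,0,0,0,-1],[0.2,0,-0.005,0,0,0,-1]]]'
```

```text
t: 8.27
tcp_pos: [0.4569, 0.2639, 0.0875]
eef_rot: [-0.0, 0.189, 0.982, -0.0]
contact_force: [-1.4, 0.3, -0.7]
gripper_width: 0.135
grasp_force: 59.3
```

```bash
python3 -m pendant '[[[0,0,-0.08,0,0,0,-1],[0,0,-0.18,0,0,0,-1],[0,0,-0.28,0,0,0,-1],[0,0,-0.38,0,0,0,-1],[0,0,-0.43,0,0,0,-1],[0,0,-0.43,0,0,0,-1]]]'
python3 -c "
from h import *
rows([.49,.0136,.217],174)"
```

```text
t: 8.77
tcp_pos: [0.4608, 0.2644, 0.2221]
eef_rot: [0.003, 0.19, 0.982, 0.002]
contact_force: [1.1, 0.1, -0.6]
gripper_width: 0.13
grasp_force: 59.3
shift [-0.4019 -0.7394  0.0149] turn [ 0.0016  0.0021 -0.0883] rows 6.055260291596559 2.221750403881046
```

```bash
python3 -m pendant '[[[-0.03,-0.06,0,0,0,-0.015,-1],[-0.08,-0.15,0,0,0,-0.03,-1],[-0.14,-0.25,0,0,0,-0.045,-1],[-0.19,-0.36,0,0,0,-0.06,-1],[-0.25,-0.47,0,0,0,-0.075,-1],[-0.31,-0.58,0,0,0,-0.0885,-1],[-0.36,-0.67,0,0,0,-0.0885,-1],[-0.4,-0.74,0,0,0,-0.0885,-1],[-0.4,-0.74,0,0,0,-0.0885,-1],[-0.4,-0.74,0,0,0,-0.0885,-1],[-0.4,-0.74,0,0,0,-0.0885,-1]]]'
python3 see.py w4
python3 - <<'E'
from h import *
b=ortho("w4",[.552,.007],-6,.075,.06,400/.12)
for k in range(0,400,50): cv2.line(b,(0,k),(399,k),(0,0,255),1);cv2.line(b,(k,0),(k,399),(0,0,255),1)
a=cv2.imread("pics/w4.png")[:,120:520]
cv2.imwrite("pics/o4.png",np.hstack([a,b]))
E
```

```text
t: 9.68
tcp_pos: [0.4865, 0.0129, 0.2159]
eef_rot: [-0.001, 0.052, 0.999, 0.0]
contact_force: [-0.3, 0.7, -0.2]
gripper_width: 0.13
grasp_force: 59.5
plate_grip 0.83 [319.3 278.1] [0.5718 0.0033 0.106 ]
dock 0.59 [493.8 178.9] [0.5155 0.2398 0.    ]
dock_mouth 0.62 [548.9 175.3] [0.4935 0.2486 0.077 ]
reader 0.93 [323.2 223. ] [0.5547 0.0105 0.    ]
reader 0.42 [319.9 216.1] [0.5441 0.007  0.    ]
shift [ 0.2396  0.8017 -0.2778] turn [ 0.     -0.      0.1062] rows 6.342356539322874 2.669146051031305
```

View pics/o4.png

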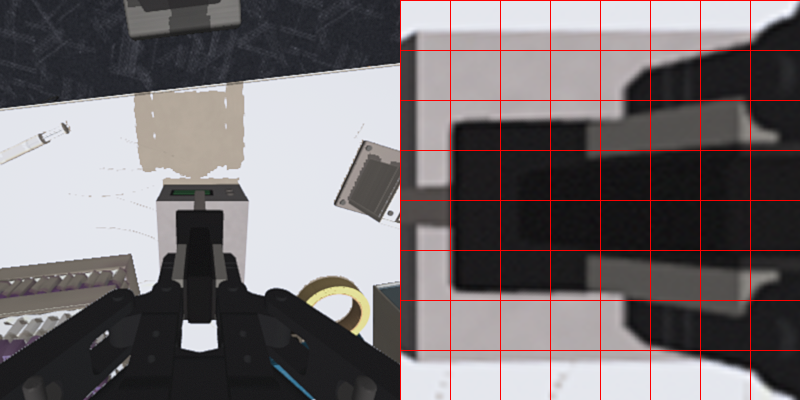

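```bash
cat > edges.py <<'E'
from h import *
def edge(img,axis,lo,hi,a,b,sc,half):
    """strongest gradient position (mm, local) along axis between lo..hi mm, for strip samples a..b mm; returns linear fit"""
    g=cv2.GaussianBlur(cv2.cvtColor(img,cv2.COLOR_BGR2GRAY).astype(float),(0,0),2)
    if axis=='y': g=g[::-1].T   # index [x][y]
    else: g=g[::-1]             # index [y][x]
    out=[]
    for s in np.arange(a,b,1.0):
        r=g[int((s/1000+half)*sc)]; d=np.abs(np.gradient(r)); i0,i1=[int((v/1000+half)*sc) for v in (lo,hi)]
        k=i0+np.argmax(d[i0:i1]); w=d[k-5:k+6]; kk=(np.arange(k-5,k+6)*w).sum()/w.sum(); out.append((s,(kk+.5)/sc*1000-half*1000))
    o=np.array(out); p=np.polyfit(o[:,0],o[:,1],1); r=o[:,1]-np.polyval(p,o[:,0]); m=abs(r)<=np.median(abs(r))*2.5+.05
    p=np.polyfit(o[m,0],o[m,1],1); return p.round(3), o[m,1].mean().round(2), o[m,1].std().round(2)
E
python3 - <<'E'
from edges import *
d=np.load("w4.npz");print(d["cx"],d["cy"],d["M"].round(4)); t=d["pos"];q=d["rot"];yaw=np.degrees(2*np.arctan2(q[2],q[1]))-180;print(yaw,t)
H,S=.07,8000
a=ortho("w4",t[:2],yaw,t[2]-.019,H,S)
print("collar front",edge(a,'x',-30,-14,-12,12,S,H),"sides",edge(a,'y',10,20,-20,-12,S,H),edge(a,'y',-20,-10,-20,-12,S,H))
b=ortho("w4",[.552,.007],-6,.075,H,S)
print("reader front",edge(b,'x',-61,-49,25,45,S,H),edge(b,'x',-61,-49,-45,-25,S,H),"sides",edge(b,'y',42,58,-50,0,S,H),edge(b,'y',-58,-42,-50,0,S,H))
b=ortho("w1",[.552,.007],-6,.075,H,S)
print("w1 sides",edge(b,'y',42,58,-50,50,S,H),edge(b,'y',-58,-42,-50,50,S,H),edge(b,'x',-61,-49,-45,45,S,H),edge(b,'x',49,61,-45,45,S,H))
print("bevel",edge(b,'y',6,13,-15,15,S,H),edge(b,'y',-13,-6,-15,15,S,H),edge(b,'x',-29,-22,-5,5,S,H),edge(b,'x',22,29,-5,5,S,H))
E
```

```text
319.0467766933443 201.88082285554972 [[ 9.000e-04 -9.476e-01 -3.196e-01  8.330e-02]
 [ 1.000e+00  1.200e-03 -6.000e-04 -9.000e-04]
 [ 9.000e-04 -3.196e-01  9.476e-01 -1.423e-01]
 [ 0.000e+00  0.000e+00  0.000e+00  1.000e+00]]
-6.004971587925411 [0.4864964  0.01287547 0.21587205]
collar front (array([-1.8000e-02, -2.7997e+01]), np.float64(-27.99), np.float64(2.61)) sides (array([3.0000e-03, 1.3816e+01]), np.float64(13.76), np.float64(0.05)) (array([ -0.017, -15.943]), np.float64(-15.66), np.float64(0.04))
reader front (array([-1.0000e-03, -5.5083e+01]), np.float64(-55.12), np.float64(0.04)) (array([ -0.   , -55.078]), np.float64(-55.07), np.float64(0.0)) sides (array([2.0000e-03, 5.0761e+01]), np.float64(50.7), np.float64(0.07)) (array([ 3.0000e-03, -4.8382e+01]), np.float64(-48.47), np.float64(0.1))
w1 sides (array([2.000e-03, 5.021e+01]), np.float64(50.21), np.float64(0.12)) (array([ 3.0000e-03, -4.8762e+01]), np.float64(-48.76), np.float64(0.17)) (array([-3.0000e-03, -5.5103e+01]), np.float64(-55.1), np.float64(0.27)) (array([-2.0000e-03,  5.4593e+01]), np.float64(54.59), np.float64(0.2))
bevel (array([1.000e-03, 6.011e+00]), np.float64(6.01), np.float64(0.02)) (array([-4.000e-03, -8.515e+00]), np.float64(-8.51), np.float64(0.21)) (array([ 1.7000e-02, -2.2079e+01]), np.float64(-22.08), np.float64(0.09)) (array([-0.204, 24.671]), np.float64(24.77), np.float64(0.62))
```

```bash
for i in 1 2 3; do python3 see.py v$i >/dev/null; done; python3 - <<'E'
from edges import *
H,S=.07,8000
for n in ["w1","w2","w3","w4","v1","v2","v3"]:
    d=np.load(n+".npz");print(n,float(d["cx"]).__round__(2),float(d["cy"]).__round__(2),(d["M"][:3,3]*1000).round(2))
    if n[0]=='w' and n!="w4": continue
    t=d["pos"];q=d["rot"];yaw=np.degrees(2*np.arctan2(q[2],q[1]))-180; print(t.round(4),yaw.round(2))
    a=ortho(n,t[:2],yaw,t[2]-.019,H,S)
    f=edge(a,'x',-38,-24,-12,-6,S,H),edge(a,'x',-38,-24,6,12,S,H)
    sd=edge(a,'y',10,20,-20,-12,S,H)[1],edge(a,'y',-20,-10,-20,-12,S,H)[1]
    b=ortho(n,[.552,.007],-6,.075,H,S)
    rs=edge(b,'y',42,58,-50,0,S,H)[1],edge(b,'y',-58,-42,-50,0,S,H)[1]
    print("collar front",[x[1:] for x in f],"sides",sd,"reader front",edge(b,'x',-61,-49,25,45,S,H)[1],"sides",rs)
E
```

```text
w1 319.05 201.88 [  82.39   -1.26 -142.27]
w2 319.05 201.88 [  82.94   -1.11 -142.27]
w3 319.05 201.88 [  83.     -1.08 -142.27]
w4 319.05 201.88 [  83.27   -0.85 -142.27]
[0.4865 0.0129 0.2159] -6.0
collar front [(np.float64(-29.66), np.float64(0.0)), (np.float64(-29.66), np.float64(0.0))] sides (np.float64(13.76), np.float64(-15.66)) reader front -55.12 sides (np.float64(50.7), np.float64(-48.47))
v1 319.05 201.88 [  83.27   -0.85 -142.27]
[0.4868 0.0134 0.2166] -5.89
collar front [(np.float64(-23.98), np.float64(0.0)), (np.float64(-23.99), np.float64(0.0))] sides (np.float64(13.76), np.float64(-15.66)) reader front -55.45 sides (np.float64(50.56), np.float64(-48.59))
v2 319.05 201.88 [  83.27   -0.85 -142.27]
[0.4869 0.0127 0.2168] -5.96
collar front [(np.float64(-23.98), np.float64(0.0)), (np.float64(-23.99), np.float64(0.0))] sides (np.float64(13.76), np.float64(-15.66)) reader front -55.17 sides (np.float64(50.59), np.float64(-48.59))
v3 319.05 201.88 [  83.27   -0.85 -142.27]
[0.4869 0.0125 0.2167] -5.98
collar front [(np.float64(-23.98), np.float64(0.0)), (np.float64(-23.99), np.float64(0.0))] sides (np.float64(13.76), np.float64(-15.66)) reader front -55.12 sides (np.float64(50.53), np.float64(-48.63))
```

```bash
python3 -m pendant '[[[-0.04,0.003,0,0,0,0,-1],[-0.1,0.006,0.03,0,0,0,-1],[-0.16,0.01,0.06,0,0,0,-1],[-0.21,0.01,0.1,0,0,0,-1],[-0.224,0.01,0.14,0,0,0,-1],[-0.224,0.01,0.18,0,0,0,-1],[-0.224,0.01,0.19,0,0,0,-1],[-0.224,0.01,0.19,0,0,0,-1],[-0.224,0.01,0.19,0,0,0,-1],[-0.224,0.01,0.19,0,0,0,-1]]]'
python3 see.py u1 >/dev/null; python3 - <<'E'
from edges import *
H,S=.07,8000
n="u1"
d=np.load(n+".npz")
t=d["pos"];q=d["rot"];yaw=np.degrees(2*np.arctan2(q[2],q[1]))-180; print(t.round(4),yaw.round(2))
a=ortho(n,t[:2],yaw,t[2]-.019,H,S);b=ortho(n,t[:2],yaw,.075,H,S)
print(edge(a,'x',-27,-20,-12,12,S,H),edge(a,'y',10,20,-20,-12,S,H)[1],edge(a,'y',-20,-10,-20,-12,S,H)[1])
print(edge(b,'x',-61,-49,20,45,S,H),edge(b,'y',42,58,-50,-30,S,H),edge(b,'y',-58,-42,-50,-30,S,H))
sm=lambda i:cv2.resize(i,(400,400),interpolation=cv2.INTER_AREA)
cv2.imwrite("pics/o5.png",np.hstack([cv2.imread("pics/u1.png")[:,120:520],sm(b)]))
E
```

```text
t: 11.72
tcp_pos: [0.5541, 0.0086, 0.1607]
eef_rot: [0.001, 0.052, 0.999, -0.0]
contact_force: [-0.2, 0.0, -0.4]
gripper_width: 0.131
grasp_force: 59.5
[0.5541 0.0086 0.1607] -5.96
(array([ 2.0000e-03, -2.3792e+01]), np.float64(-23.79), np.float64(0.04)) 13.74 -15.68
(array([ -0.133, -53.341]), np.float64(-57.65), np.float64(1.52)) (array([-3.0000e-03,  4.8735e+01]), np.float64(48.84), np.float64(0.05)) (array([-3.000e-03, -5.074e+01]), np.float64(-50.62), np.float64(0.05))
```

View pics/o5.png

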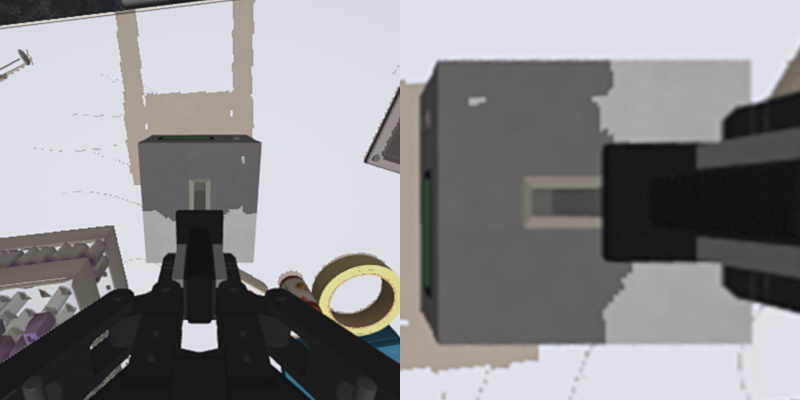

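The slot bevel (rows 177–228) and the collar line up laterally to about 0.1 mm, and along x to about 0.2 mm. Lower it.

```bash
python3 -m pendant '[[[0,0,0.01,0,0,0,-1],[0,0,0.02,0,0,0,-1],[0,0,0.03,0,0,0,-1],[0,0,0.04,0,0,0,-1],[0,0,0.05,0,0,0,-1],[0,0,0.06,0,0,0,-1],[0,0,0.06,0,0,0,-1],[0,0,0.06,0,0,0,-1]]]'
```

```text
t: 12.68
tcp_pos: [0.5538, 0.0086, 0.1413]
eef_rot: [-0.0, 0.052, 0.999, 0.0]
contact_force: [-0.1, 0.0, -0.2]
gripper_width: 0.13
grasp_force: 59.5
```

```bash
python3 -m pendant '[[[0,0,0.015,0,0,0,-1],[0,0,0.03,0,0,0,-1],[0,0,0.045,0,0,0,-1],[0,0,0.06,0,0,0,-1],[0,0,0.075,0,0,0,-1],[0,0,0.09,0,0,0,-1],[0,0,0.1,0,0,0,-1],[0,0,0.104,0,0,0,-1],[0,0,0.104,0,0,0,-1],[0,0,0.104,0,0,0,-1],[0,0,0.104,0,0,0,-1],[0,0,0.104,0,0,0,-1]]]'
python3 - <<'E'
from h import *
for i in range(4): c=manip.camera("wrist"); s=manip.sense(); print(s["tcp_pos"].round(4),s["contact_force"].round(1))
a=c["pixels"][:,120:520,::-1]; c=manip.camera("scene"); print(proj(c,[.553,.008,.09]))
b=cv2.resize(c["pixels"][150:250,345:445,::-1],(400,400),interpolation=cv2.INTER_CUBIC)
cv2.imwrite("pics/fin.png",np.hstack([a,b]))
E
```

```text
t: 13.68
tcp_pos: [0.5541, 0.0086, 0.1107]
eef_rot: [0.0, 0.052, 0.999, 0.0]
contact_force: [-0.8, -0.7, 0.0]
gripper_width: 0.131
grasp_force: 59.6
[0.5541 0.0086 0.1108] [-1.8  0.4 -0.5]
[0.554  0.0086 0.1107] [-0.4  0.4  0.2]
[0.5541 0.0086 0.1107] [-0.4  0.1 -0.3]
[0.5541 0.0086 0.1107] [-1.3  0.2  0.9]
[393.66919893 179.56290483]
```

View pics/fin.png

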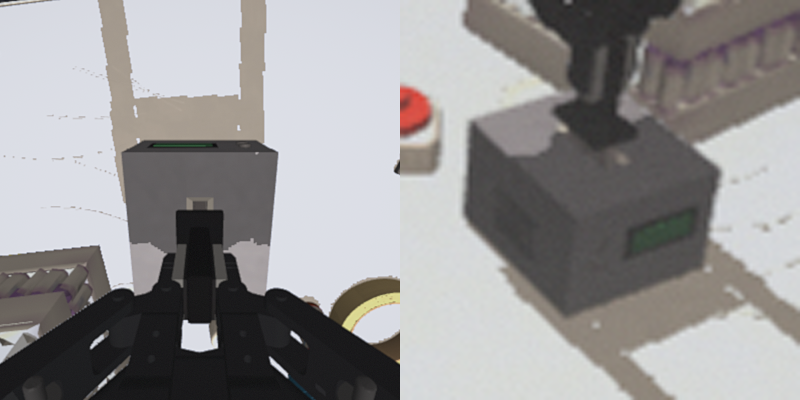

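The blade is in the slot, the collar stands clear of the top, and there is no contact force. One small trim of about 0.9 mm, then hand in.

```bash
python3 -m pendant '[[[0,0,0.003,0,0,0,-1],[0,0,0.003,0,0,0,-1],[0,0,0.003,0,0,0,-1],[0,0,0.003,0,0,0,-1],[0,0,0.003,0,0,0,-1]]]'; python3 -c "
from bench import manip
print(manip.sign_off())"
```

```text
t: 14.35
tcp_pos: [0.5541, 0.0086, 0.1096]
eef_rot: [0.0, 0.052, 0.999, 0.0]
contact_force: [-0.1, 0.1, -0.5]
gripper_width: 0.135
grasp_force: 59.6
the job is handed in; nothing more can be done
None
```

The job is handed in at 14.4 s: the check plate is out of its dock, still gripped and upright, with its blade in the reader slot and about 1 cm showing by my pose readings.

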